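# Pack out a desk crossbeam joint

## Robot

A 7-joint arm with a two-finger parallel gripper is mounted at the origin on the work surface. World frame = base frame: x ahead of the robot, y to its left, z up, the work surface at z = 0. Lengths are in mm, angles in rad, forces in N, time in s.
With the tool pointing down it reaches from about 400 to 875 mm from the base axis. Payload 4.4 kg.
Tool frame: the origin (TCP) lies on the centre line of the jaws, within the pads' length; the fingertips stand 14 mm ahead of it and the grasp point (between the pads) lies 5 mm behind it; z points along the fingers, x is the direction in which the jaws open and shut, and the axes are right-handed (so a half turn about z gives the same grasp; the last joint's range is limited). The gripper opens to 85 mm and grips with 20 to 120 N. Pads are 22 mm wide; open, the fingers measure 114 mm over their backs; the gripper's body (76 mm by 85 mm) begins 54 mm behind the grasp point. The pads swing forward as they close: fully open they stand 13 mm farther back than shut.
Start: joints at [-1.3, 0.628, 0.038, 1.517, -0.027, 0.996, -0.02], TCP at [214.782, 613.503, 245.313] pointing down, gripper open.
Joint ranges: [-3.06, 3.06], [-0.37, 2.12], [-1.25, 1.32], [0.18, 2.47], [-1.1, 4.24], [0.23, 1.98], [-2.94, 2.94]. Speed limits (rad/s): [2.57, 2.57, 3.14, 3.14, 3.14, 3.14, 3.14].

## Interface

Orientations are given as [roll, pitch, yaw] about the fixed x, y, z axes, in that order (R = Rz(yaw) Ry(pitch) Rx(roll)).
In Python, from cell import ctrl gives the robot as it stands.
- The arm moves only by the tool send_rows, never from a script. Its argument "commands" is a list of rows, each a list of 5 numbers: the finger opening in mm, from 0 to 85.4, then the shift along the tool's x, y, z in mm, then the turn about the tool's z in degrees. In form: [[grip, x, y, z, roll], ...]. A call has 1 to 5 rows; each row is the pose to reach, as a shift and turn from the pose measured when the call began, along the tool's axes at that moment; what a row does not reach only later rows make up. A row lasts 1/10 s, in which the tool goes at most 50 mm and 8.59 degrees, less where a joint would pass 70% of its speed; a pose out of reach is approached as far as the arm can. A call with a gripper value outside its range is refused whole. The fingers move at their own pace and stop on an object; the grip force is fixed at half the most. Time passes only in rows, so rows that repeat a pose let the fingers close. It gives the time, the measured TCP pose, the force and the opening at its end, in the units of the state.
- ctrl.read_state(): the state, without advancing time (a new reading comes with each control period).
- ctrl.get_image(name): name is "side" or "top" or "wrist"; returns the picture (384x512x3 uint8, red, green, blue); there is no depth.
- ctrl.camera_params(name): a dict with "fx", "fy", "cx", "cy" (pixels), "cam_to_world" (4x4, takes a point from camera to world coordinates). Camera axes: x right, y down, z forward; pixel columns grow to the right and rows downward; lengths in mm; the calibration is good to about 2 mm. The wrist camera is an equidistant fisheye: a pixel r from the principal point sees the ray r / f radians off the axis. A picture is of the moment at which its call begins: read the wrist's pose just before it. camera_params takes no time and is no camera call; for the wrist camera it gives the pose at the moment of the call.
- ctrl.finish_job(): hands the job in, once; it reports no verdict.
The state is a dict: "clock": time; "qpos": joint angles; "qd": joint speeds; "tau": joint torques, N m; "eef_pos": TCP position; "tool_rot": TCP orientation; "force": force on the tool from outside, world axes, zero at the start; "torque": the same for the moment, N m; "width": finger opening in mm.
Only numpy, scipy, OpenCV 4.12 (cv2) and the standard library are available. Lean on these libraries where they do the work, as an engineer would, in place of code of your own. Each camera call takes 0.05 s, during which the arm holds its last target.

## Task

Find the thickest packer that will go into the gap between the stop plate and the orange sprung buffer in the white crossbeam, by trying them, and leave it pushed fully home, gripped by the buffer, with its shoulders down on the beam. Hang the other two packers in the rack, and leave the can, the carton and the power adapter where they are.

Things in the scene. Friction and masses are not known exactly. Their poses are not given: they have to be found in the camera images.
- beam: White desk crossbeam, fixed: an open-topped channel lying on the upturned desktop, 64 mm wide, 40 mm clear inside, walls 12 mm thick, 55 mm high. Origin 55 mm below point slot, same axes. Grey stop plate at one end, its top edge bevelled (leans back 5 mm over the top 7 mm); facing it, the orange sprung buffer on the end of the dark inner rail, which lies in the channel, just below its top edges
- slot (a point): On the stop plate's inner face, mid-width, level with the channel's top edges. x level along the beam from plate to buffer, y across, z up. Free gap (x = 0 to the resting buffer's face) differs each time, 3.9 to 15.2 mm, and is not told. A packer t mm thick is home with its midpoint at x = t/2, y = 0, z = 5 mm, blade in the gap, shoulder bar across the beam, resting on both walls
- buffer (a joint): Buffer travel, m: 0 at rest, growing as it is pushed along +x of slot, hard stop 0.0055. 1.5 N starts it, +0.5 N per mm. Its top is a ramp (7.5 mm over 16 mm of height, down to 18 mm below the beam top): a packer pushed down wedges it back and is gripped. Packers thicker than free gap + 5.5 mm stop 15 mm or more proud; ones thinner than the gap drop in loose, leaving it at 0
- rack_mid (a point): Grey rack, fixed, 170 x 76 mm: two rails along x, 14 mm wide, 46 mm apart, tops 55 mm above the desktop. Point mid-way between them, mid-length, level with the rail tops; z up. Three places at x = -50, 0, +50 mm, each between rounded black ribs (7 mm high, 16 mm clear). A packer hangs by its shoulder bar across the rails, blade down, midpoint at y = 0, z = 5 mm
- mid_9 (a point): Yellow packer, blade 9 mm thick; starts in any of the rack's three places. Point at its centre, mid-height. x its thickness, y its width, z up; same either way round. Shoulder bar 12 x 64 x 10 mm (x, y, z) centred here; above it an upright grip tab 12 x 30 mm, 5 to 43 mm above this point; below it the blade 9 x 34 mm, 5 to 43 mm below, lower edges rounded 3 mm. 60 g or so
- packer_9: The same yellow packer as a whole; origin and axes as point mid_9
- mid_13 (a point): Blue packer, blade 13 mm thick; starts in any of the rack's three places. Point at its centre, mid-height. x its thickness, y its width, z up; same either way round. Shoulder bar 12 x 64 x 10 mm (x, y, z) centred here; above it an upright grip tab 12 x 30 mm, 5 to 43 mm above this point; below it the blade 13 x 34 mm, 5 to 43 mm below, lower edges rounded 3 mm. 70 g or so
- packer_13: The same blue packer as a whole; origin and axes as point mid_13
- mid_17 (a point): Red packer, blade 17 mm thick; starts in any of the rack's three places. Point at its centre, mid-height. x its thickness, y its width, z up; same either way round. Shoulder bar 12 x 64 x 10 mm (x, y, z) centred here; above it an upright grip tab 12 x 30 mm, 5 to 43 mm above this point; below it the blade 17 x 34 mm, 5 to 43 mm below, lower edges rounded 3 mm. 80 g or so
- packer_17: The same red packer as a whole; origin and axes as point mid_17
- sleeve: Bystander, fixed: white square leg sleeve standing upright between rack and beam, 60 x 60 mm, 228 mm tall, on a 90 x 90 x 8 mm foot plate; origin at the centre of its underside
- can: Bystander, loose: blue can, 52 mm across, 140 mm tall; origin at the centre of its underside. Leave it where it is
- carton: Bystander, loose: cardboard carton, 70 x 100 x 70 mm; origin at the centre of its underside. Leave it where it is
- brick: Bystander, loose: black power adapter lying flat, 55 x 100 x 32 mm; origin at the centre of its underside. Leave it where it is
Things that resemble listed ones, but are neither listed nor needed, are in the scene too. Of the things shaped like the packer_13, the blue one is meant. What is shaped like the beam but purple is not meant.

How it is judged (in metres and radians):
At the end, for the whole second after the job is handed in: One packer upright (0.1 rad) in the beam's gap, bar within 3 mm of the channel top, within 6 mm across and 4 mm along, holding the buffer back over 1 mm; the other two hang upright (0.15 rad) in the rack, bars within 3 mm of the rails, 12 mm of its midline and 70 mm of its middle; all still (value of joint buffer above 0.001 m and ((x of mid_9 in the frame of slot between 0.0005 and 0.0085 m and y of mid_9 in the frame of slot between -0.006 and 0.006 m and z of mid_9 in the frame of slot below 0.008 m and angle between mid_9's own z axis and vertical below 0.1 rad and x of mid_13 in the frame of rack_mid between -0.07 and 0.07 m and y of mid_13 in the frame of rack_mid between -0.012 and 0.012 m and z of mid_13 in the frame of rack_mid between 0 and 0.008 m and angle between each of mid_13, mid_17's own z axis and vertical below 0.15 rad and x of mid_17 in the frame of rack_mid between -0.07 and 0.07 m and y of mid_17 in the frame of rack_mid between -0.012 and 0.012 m and z of mid_17 in the frame of rack_mid between 0 and 0.008 m) or (x of mid_13 in the frame of slot between 0.0025 and 0.0105 m and y of mid_13 in the frame of slot between -0.006 and 0.006 m and z of mid_13 in the frame of slot below 0.008 m and angle between mid_13's own z axis and vertical below 0.1 rad and x of mid_9 in the frame of rack_mid between -0.07 and 0.07 m and y of mid_9 in the frame of rack_mid between -0.012 and 0.012 m and z of mid_9 in the frame of rack_mid between 0 and 0.008 m and angle between each of mid_9, mid_17's own z axis and vertical below 0.15 rad and x of mid_17 in the frame of rack_mid between -0.07 and 0.07 m and y of mid_17 in the frame of rack_mid between -0.012 and 0.012 m and z of mid_17 in the frame of rack_mid between 0 and 0.008 m) or (x of mid_17 in the frame of slot between 0.0045 and 0.0125 m and y of mid_17 in the frame of slot between -0.006 and 0.006 m and z of mid_17 in the frame of slot below 0.008 m and angle between mid_17's own z axis and vertical below 0.1 rad and x of mid_9 in the frame of rack_mid between -0.07 and 0.07 m and y of mid_9 in the frame of rack_mid between -0.012 and 0.012 m and z of mid_9 in the frame of rack_mid between 0 and 0.008 m and angle between each of mid_9, mid_13's own z axis and vertical below 0.15 rad and x of mid_13 in the frame of rack_mid between -0.07 and 0.07 m and y of mid_13 in the frame of rack_mid between -0.012 and 0.012 m and z of mid_13 in the frame of rack_mid between 0 and 0.008 m)) and linear speed of each of packer_9, packer_13, packer_17 below 0.02 m/s); the robot touches nothing.
It fails at once if the can is moved by more than 30 mm (distance of can from where it was at the start of the episode above 0.03 m).
It fails at once if the carton is moved by more than 30 mm (distance of carton from where it was at the start of the episode above 0.03 m).
It fails at once if the power adapter is moved by more than 30 mm (distance of brick from where it was at the start of the episode above 0.03 m).
It also fails if it takes over 58 s, if anything falls off the work surface, if the arm or the gripper's body presses on something with over 40 N, if the wrist force passes 120 N, or if a joint passes its speed limit or range.

## Working session

There is one attempt and no reset: what is moved stays moved. The work goes in short steps, Python scripts to look and compute and a tool call to move; the robot and the scene stay as the last step left them, time stands still between calls to the robot, and variables do not carry over. Pictures are saved under pics/ and viewed, and the job is handed in when it is done.

Besides the shell and the picture viewer there is one more tool, called after "Emit:" as name(argument=value, ...) on one line, values as JSON. send_rows: Moves the arm, as the interface text tells. Its arguments: {"type":"object","properties":{"commands":{"type":"array"}},"required":["commands"]}

```bash
ls; mkdir -p pics; cat > h.py <<'E'
import numpy as np,cv2
from cell import ctrl
def snap(n,f):
    p=ctrl.camera_params(n); im=ctrl.get_image(n); cv2.imwrite('pics/'+f,im[:,:,::-1]); return im,p
E
python3 - <<'E'
from h import *
for n in('top','side','wrist'):
    im,p=snap(n,n+'0.png'); print(n,{k:np.round(v,3).tolist() for k,v in p.items()})
s=ctrl.read_state(); print(s)
E
```

```text
pics
top {'fx': 392.715, 'fy': 392.715, 'cx': 253.5, 'cy': 188.128, 'cam_to_world': [[-0.002, -0.983, 0.183, 345.912], [-1.0, 0.002, 0.003, -55.804], [-0.004, -0.183, -0.983, 969.781], [0.0, 0.0, 0.0, 1.0]]}
side {'fx': 419.541, 'fy': 419.541, 'cx': 254.539, 'cy': 193.046, 'cam_to_world': [[0.997, -0.045, 0.065, 464.21], [-0.079, -0.56, 0.824, -970.543], [-0.001, -0.827, -0.562, 703.881], [0.0, 0.0, 0.0, 1.0]]}
wrist {'fx': 297.319, 'fy': 297.319, 'cx': 254.526, 'cy': 194.387, 'cam_to_world': [[0.33, 0.904, 0.273, 145.549], [0.944, -0.315, -0.097, 637.01], [-0.001, 0.289, -0.957, 373.103], [0.0, 0.0, 0.0, 1.0]]}
{'clock': 0.15, 'qpos': array([-1.29976271,  0.62915519,  0.03846089,  1.51811267, -0.0270031 ,
        0.99629272, -0.01996912]), 'qd': array([-0.00217817, -0.00223409,  0.00057428, -0.00179773, -0.00134957,
       -0.00092882, -0.00076281]), 'tau': array([ 1.41033706e-05, -5.63796794e+01,  1.22708559e+00, -1.93650377e+01,
        1.11222878e-02,  7.40711141e-03,  1.53382518e-05]), 'eef_pos': array([214.65411613, 613.06710716, 244.59479682]), 'tool_rot': array([3.14158055e+00, 1.44971276e-03, 1.23398236e+00]), 'force': array([-0.38300017,  0.47923352, -0.09213001]), 'torque': array([ 0.04427862, -0.06335336,  0.01079516]), 'width': 85.43932283120893}
```

View pics/top0.png

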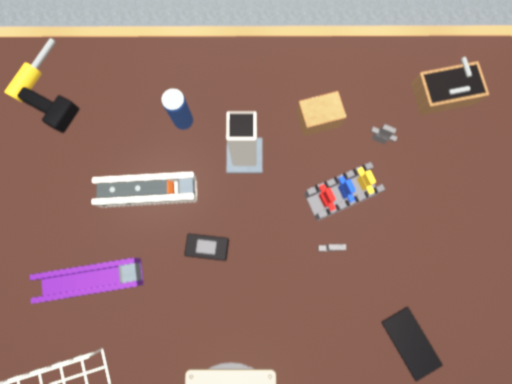

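View pics/side0.png

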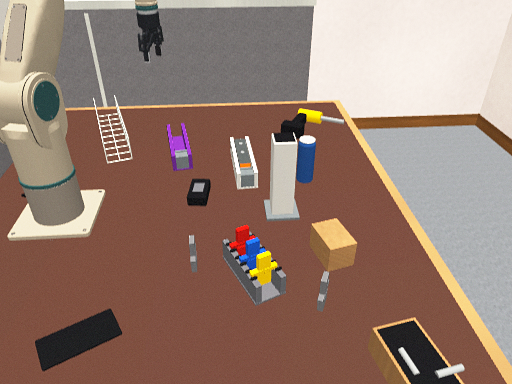

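View pics/wrist0.png

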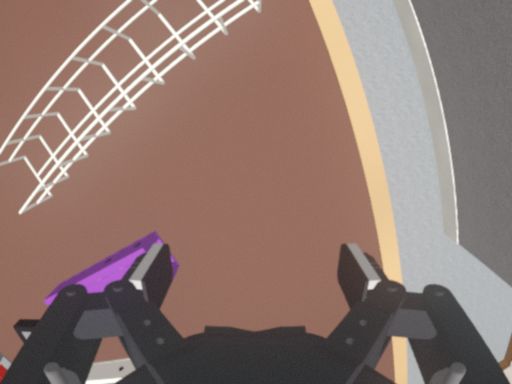

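```bash
cat >> h.py <<'E'
def ray(p,u,v,fish=False):
    x=(u-p['cx'])/p['fx'];y=(v-p['cy'])/p['fy'];d=np.array([x,y,1.])
    if fish:
        r=np.hypot(x,y); d=np.array([x/r*np.sin(r),y/r*np.sin(r),np.cos(r)]) if r>1e-9 else np.array([0,0,1.])
    T=np.array(p['cam_to_world']); return T[:3,3],T[:3,:3]@d
def onz(p,u,v,z,fish=False):
    o,d=ray(p,u,v,fish); return o+d*(z-o[2])/d[2]
E
python3 - <<'E'
from h import *
im=cv2.imread('pics/top0.png'); p=ctrl.camera_params('top')
cv2.imwrite('pics/topc.png',cv2.resize(im[80:270,85:395],None,fx=2.5,fy=2.5,interpolation=cv2.INTER_CUBIC))
for n,u,v,z in[('red',327,193,103),('blue',346,185,103),('yel',365,176,103),('sleeve top',242,125,228),('foot',244,156,8),('beam L',94,191,55),('beam R',194,190,55),('buffer',170,187,55),('can',174,99,140),('carton',322,105,70),('brick',207,247,32),('purple',130,270,55)]:
    print(n,onz(p,u,v,z).round(0))
E
```

```text
red [ 496. -217.  103.]
blue [ 514. -261.  103.]
yel [ 535. -305.  103.]
sleeve top [612. -31. 228.]
foot [608. -29.   8.]
beam L [511. 325.  55.]
beam R [512.  88.  55.]
buffer [520. 145.  55.]
can [705. 125. 140.]
carton [ 718. -219.   70.]
brick [380.  57.  32.]
purple [327. 230.  55.]
```

View pics/topc.png

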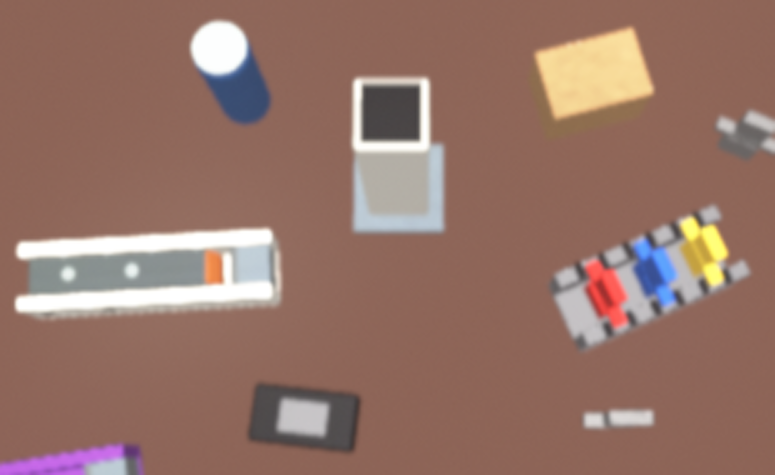

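Emit:
send_rows(commands=[[85,-362,420,0,-19],[85,-362,420,0,-19],[85,-362,420,0,-19],[85,-362,420,0,-19],[85,-362,420,0,-19]])

```text
clock: 0.65
eef_pos: [340.1, 394.8, 245.1]
tool_rot: [-3.141, 0.002, 1.566]
force: [1.8, 0.9, -0.4]
width: 85.1
```

Emit:
send_rows(commands=[[40,-270,150,95,0],[40,-270,150,95,0],[40,-270,150,95,0],[40,-270,150,95,0],[40,-270,150,95,0]])

```text
clock: 1.15
eef_pos: [454.9, 185.3, 171.9]
tool_rot: [-3.141, 0.001, 1.566]
force: [0.7, 0.6, -0.9]
width: 40.0
```

Emit:
send_rows(commands=[[40,-25,12,9,0],[40,-25,12,9,0],[40,-25,12,9,0]])

```text
clock: 1.45
eef_pos: [466.7, 159.7, 162.6]
tool_rot: [-3.141, 0.001, 1.564]
force: [-0.1, 0.6, 0.4]
width: 40.0
```

```bash
python3 - <<'E'
from h import *
s=ctrl.read_state();print(s['eef_pos'],s['tool_rot'],s['clock'])
im,p=snap('wrist','w1.png'); np.save('w1.npy',p['cam_to_world'])
print(p['cam_to_world'])
cv2.imwrite('pics/w1b.png',cv2.resize(im[:,:,::-1],None,fx=1.5,fy=1.5,interpolation=cv2.INTER_CUBIC))
E
```

```text
[466.70290936 159.66910975 162.60135813] [-3.14051361e+00  1.48930949e-03  1.56418427e+00] 1.45
[[ 6.04268391e-03  9.57494068e-01  2.88389658e-01  3.93618074e+02]
 [ 9.99980664e-01 -5.36239340e-03 -3.14888961e-03  1.59889420e+02]
 [-1.46858433e-03  2.88403110e-01 -9.57507958e-01  2.91301492e+02]
 [ 0.00000000e+00  0.00000000e+00  0.00000000e+00  1.00000000e+00]]
```

View pics/w1b.png

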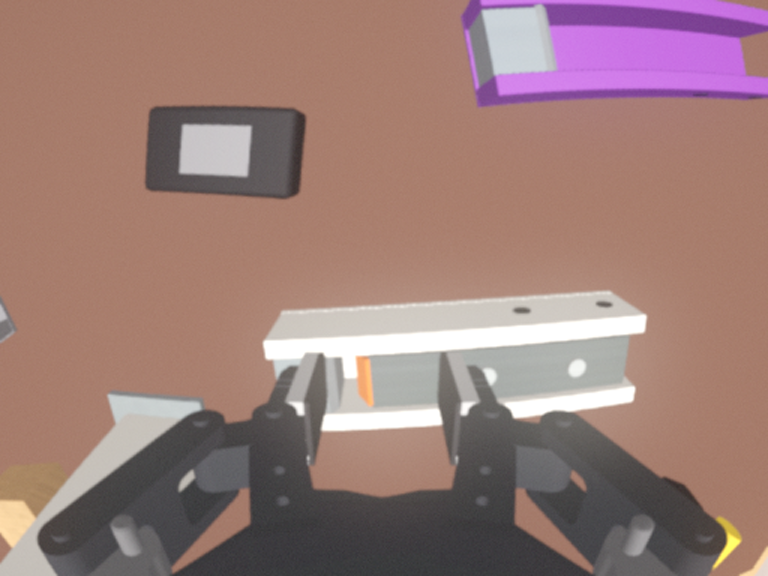

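Emit:
send_rows(commands=[[40,-20,-55,40,0],[40,-20,-55,40,0],[40,-20,-55,40,0]])

```text
clock: 1.8
eef_pos: [406.9, 141.3, 122.0]
tool_rot: [-3.135, 0.003, 1.57]
force: [-0.4, 0.6, -0.2]
width: 39.7
```

```bash
python3 - <<'E'
from h import *
s=ctrl.read_state();print(s['eef_pos'],s['tool_rot'],s['clock'])
im,p=snap('wrist','w2.png'); np.save('w2.npy',p['cam_to_world'])
cv2.imwrite('pics/w2b.png',cv2.resize(im[130:290,130:330,::-1],None,fx=3.75,fy=3.75,interpolation=cv2.INTER_CUBIC))
E
```

```text
[406.94686589 141.30574864 122.04123225] [-3.13502905e+00  2.55450018e-03  1.57001123e+00] 1.8
```

View pics/w2b.png

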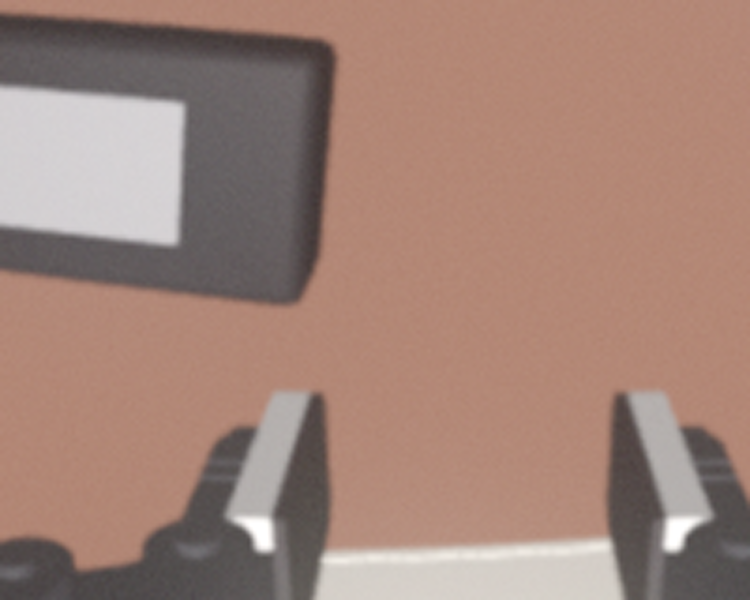

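Emit:
send_rows(commands=[[40,0,125,-18,0],[40,0,125,-18,0],[40,0,125,-18,0],[40,0,125,-18,0]])

```text
clock: 2.25
eef_pos: [541.8, 143.9, 142.7]
tool_rot: [3.134, -0.002, 1.569]
force: [-0.4, 0.8, -0.7]
width: 39.8
```

```bash
python3 - <<'E'
from h import *
s=ctrl.read_state();print(s['eef_pos'],s['tool_rot'],s['clock'])
im,p=snap('wrist','w3.png'); np.save('w3.npy',p['cam_to_world'])
cv2.imwrite('pics/w3b.png',cv2.resize(im[130:290,150:350,::-1],None,fx=3.75,fy=3.75,interpolation=cv2.INTER_CUBIC))
E
```

```text
[541.75261874 143.93559238 142.73293793] [ 3.13392686e+00 -2.26308162e-03  1.56893514e+00] 2.25
```

View pics/w3b.png

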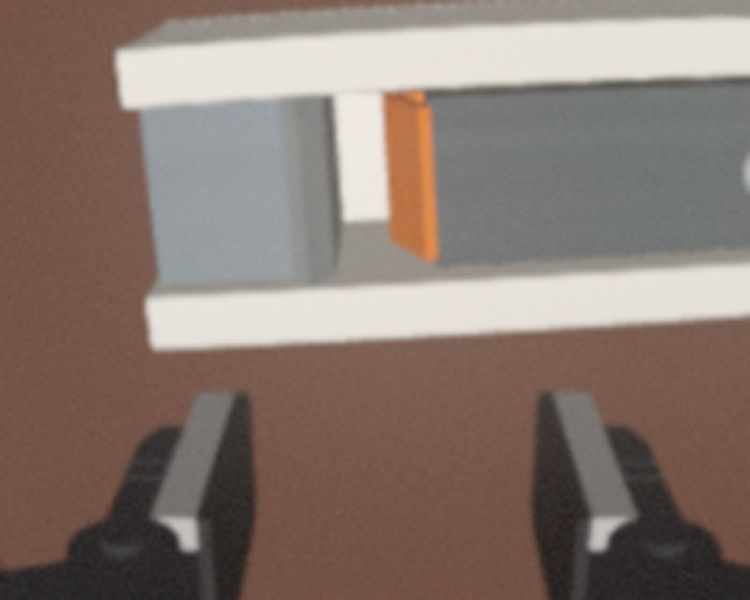

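```bash
cat > m.py <<'E'
from h import *
p=ctrl.camera_params('wrist'); p['cam_to_world']=np.load('w3.npy')
q=lambda a,b,z:onz(p,150+a/3.75,130+b/3.75,z,True)
for n,a,b,z in[('low outerL',152,350,55),('low outerR',745,318,55),('low innL',150,290,55),('low innR',745,266,55),('up innL',125,108,55),('up innR',745,80,55),('up outL',118,50,55),('bev top',290,190,55),('bev bot?',318,190,48),('or top',434,190,53),('or bot',387,190,37),('or top b',434,240,53),('or bot b',392,240,37)]:
    print(n,q(a,b,z).round(1))
E
python3 m.py
python3 - <<'E'
import cv2
im=cv2.imread('pics/w3.png')
c=im[150:205,180:275]; cv2.imwrite('pics/w3c.png',cv2.resize(c,None,fx=8,fy=8,interpolation=cv2.INTER_CUBIC))
r=180
for r in(172,180,188): print(r,[(c,tuple(int(x) for x in im[r,c][::-1])) for c in range(220,272)])
E
```

```text
low outerL [558.7  92.6  55. ]
low outerR [552.  219.6  55. ]
low innL [545.1  93.2  55. ]
low innR [540.2 218.3  55. ]
up innL [506.5  90.4  55. ]
up innR [500.6 215.   55. ]
up outL [494.8  89.5  55. ]
bev top [523.7 123.3  55. ]
bev bot? [525.6 128.4  48. ]
or top [524.3 152.2  53. ]
or bot [528.5 142.7  37. ]
or top b [534.9 152.3  53. ]
or bot b [539.8 143.7  37. ]
172 [(220, (151, 157, 162)), (221, (153, 158, 163)), (222, (153, 159, 163)), (223, (150, 156, 162)), (224, (152, 158, 160)), (225, (151, 155, 157)), (226, (149, 151, 150)), (227, (149, 150, 147)), (228, (146, 148, 144)), (229, (144, 143, 141)), (230, (140, 139, 138)), (231, (137, 137, 134)), (232, (138, 136, 133)), (233, (139, 137, 136)), (234, (136, 135, 134)), (235, (137, 135, 133)), (236, (132, 131, 129)), (237, (114, 113, 109)), (238, (113, 109, 107)), (239, (133, 128, 123)), (240, (188, 184, 176)), (241, (228, 223, 215)), (242, (236, 231, 223)), (243, (238, 232, 225)), (244, (237, 231, 224)), (245, (238, 232, 225)), (246, (239, 233, 226)), (247, (238, 232, 225)), (248, (237, 231, 224)), (249, (238, 233, 226)), (2
[... 2296 characters left out ...]
213, 207, 200)), (243, (220, 215, 208)), (244, (214, 209, 201)), (245, (213, 207, 199)), (246, (211, 206, 199)), (247, (208, 203, 194)), (248, (203, 198, 190)), (249, (200, 195, 187)), (250, (201, 196, 187)), (251, (201, 195, 188)), (252, (197, 189, 179)), (253, (191, 166, 148)), (254, (185, 128, 94)), (255, (185, 115, 70)), (256, (186, 116, 73)), (257, (186, 114, 72)), (258, (186, 113, 69)), (259, (188, 118, 74)), (260, (188, 117, 71)), (261, (185, 115, 70)), (262, (197, 121, 73)), (263, (216, 133, 71)), (264, (223, 138, 74)), (265, (215, 137, 84)), (266, (174, 130, 107)), (267, (130, 122, 117)), (268, (124, 123, 122)), (269, (123, 123, 121)), (270, (122, 123, 122)), (271, (123, 124, 122))]
```

View pics/w3c.png

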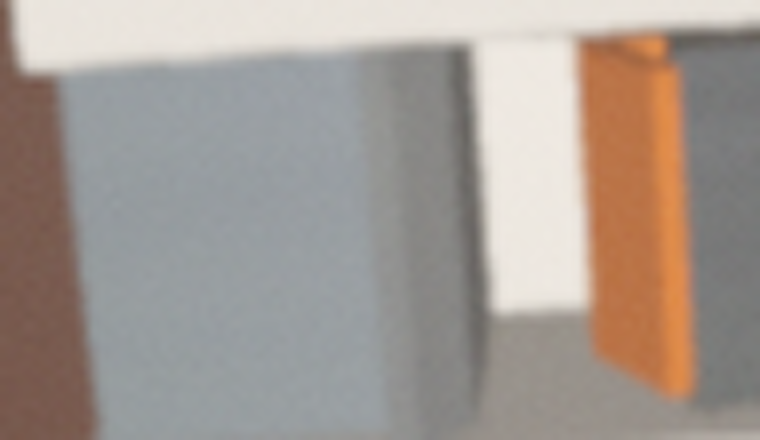

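```bash
cat > m2.py <<'E'
from h import *
p=ctrl.camera_params('wrist'); p['cam_to_world']=np.load('w3.npy')
u=np.array([-.046,.999,0]);v=np.array([.999,.046,0])
for r,cs in((172,(225.8,230.3,252.9,261.3)),(180,(226.2,230.7,253.3,261.9)),(188,(227,231,253.5,262.3))):
    for c,z in zip(cs,(55,48,37,53)):
        q=onz(p,c,r,z,True); print(r,c,q.round(1),'along',(q@u).round(2),'across',(q@v).round(1))
for n,a,b,z in[('low outerL',152,350,55),('low innL',150,290,55),('up innL',125,108,55),('up outL',118,50,55),('a',745,318,55),('b',745,266,55),('c',745,80,55)]:
    q=onz(p,150+a/3.75,130+b/3.75,z,True);print(n,'across',(q@v).round(1))
E
python3 m2.py
```

```text
172 225.8 [517.  122.3  55. ] along 98.39 across 522.1
172 230.3 [518.7 125.1  48. ] along 101.11 across 523.9
172 252.9 [521.3 142.5  37. ] along 118.33 across 527.3
172 261.3 [517.6 148.8  53. ] along 124.86 across 523.9
180 226.2 [523.2 122.4  55. ] along 98.25 across 528.3
180 230.7 [525.  125.3  48. ] along 100.99 across 530.3
180 253.3 [527.9 142.8  37. ] along 118.33 across 534.0
180 261.9 [523.8 149.3  53. ] along 125.06 across 530.1
188 227 [529.5 122.9  55. ] along 98.4 across 534.6
188 231 [531.5 125.4  48. ] along 100.78 across 536.7
188 253.5 [534.7 142.9  37. ] along 118.17 across 540.7
188 262.3 [530.1 149.6  53. ] along 125.11 across 536.5
low outerL across 562.4
low innL across 548.8
up innL across 510.2
up outL across 498.4
a across 561.5
b across 549.7
c across 510.0
```

Emit:
send_rows(commands=[[40,-50,-70,-20,0],[40,-120,-70,-20,-4],[40,-361,-60,-20,-24],[40,-361,-60,-20,-24],[40,-361,-60,-20,-24]])

```text
clock: 2.8
eef_pos: [479.1, -84.2, 160.3]
tool_rot: [3.137, 0.0, 1.996]
force: [0.9, -0.9, 1.3]
width: 39.9
```

Emit:
send_rows(commands=[[40,-127,-41,5,0],[40,-127,-41,5,0],[40,-127,-41,5,0],[40,-127,-41,5,0]])

```text
clock: 3.2
eef_pos: [493.8, -222.4, 155.4]
tool_rot: [3.138, 0.004, 1.988]
force: [0.1, -0.3, -0.3]
width: 40.3
```

```bash
python3 - <<'E'
from h import *
s=ctrl.read_state();print(s['eef_pos'],s['tool_rot'],s['clock'])
im,p=snap('wrist','w4.png'); np.save('w4.npy',p['cam_to_world'])
cv2.imwrite('pics/w4b.png',cv2.resize(im[:,:,::-1],None,fx=1.5,fy=1.5,interpolation=cv2.INTER_CUBIC))
E
```

```text
[ 493.81776609 -222.42926396  155.36741573] [3.13791261 0.0036635  1.9883118 ] 3.2
```

View pics/w4b.png

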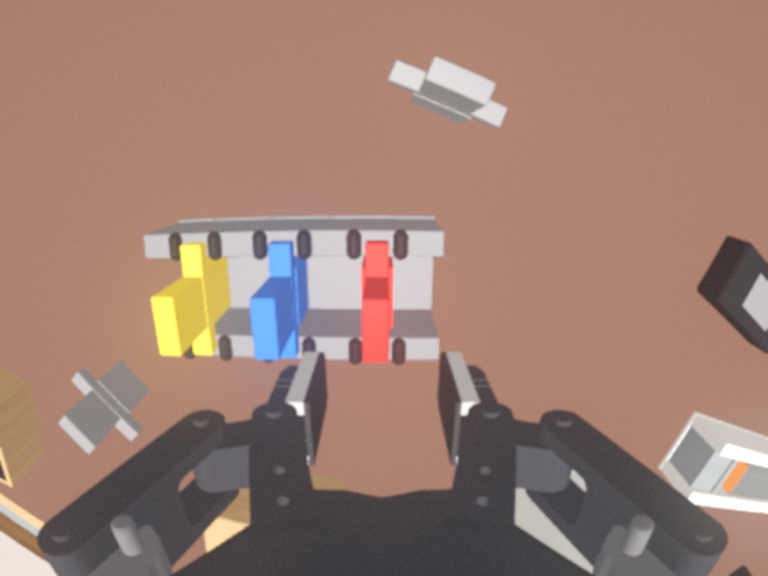

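```bash
python3 - <<'E'
import cv2
im=cv2.imread('pics/w4.png'); cv2.imwrite('pics/w4c.png',cv2.resize(im[140:250,90:310],None,fx=3.6,fy=3.6,interpolation=cv2.INTER_CUBIC))
E
```

```text
(no output)
```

View pics/w4c.png

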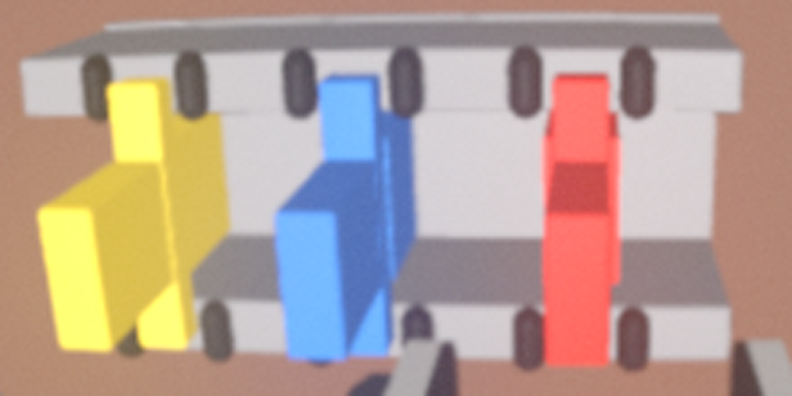

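```bash
python3 - <<'E'
from h import *
p=ctrl.camera_params('wrist'); p['cam_to_world']=np.load('w4.npy')
q=lambda a,b,z:onz(p,90+a/3.6,140+b/3.6,z,True)
for n,cs in dict(red=[(545,213),(609,213),(608,364),(546,364)],blue=[(278,210),(336,210),(347,358),(287,358)],yel=[(38,208),(94,208),(112,350),(58,350)]).items():
    P=np.array([q(a,b,103) for a,b in cs]); print(n,P.mean(0).round(1),np.linalg.norm(P-np.roll(P,1,0),axis=1).round(1))
    d=(P[3]+P[2]-P[0]-P[1])/2; print('  width dir deg',np.degrees(np.arctan2(d[1],d[0])).round(1))
for n,a,b,z in[('bar red',554,75,65),('bar red',608,75,65),('bar blue',322,75,65),('bar blue',378,75,65),('bar y',108,80,65),('bar y',168,80,65),('rail up outL',22,60,55),('railup outR',742,50,55),('low outR',728,357,55),('lowinnR',726,305,55),('upinnR',742,112,55),('upinnL',25,114,55)]: print(n,q(a,b,z).round(1))
E
```

```text
red [ 494.8 -225.9  103. ] [29.8 11.4 29.7 11.6]
  width dir deg 23.7
blue [ 514.5 -271.3  103. ] [30.  11.1 29.6 12.1]
  width dir deg 22.4
yel [ 535.  -317.1  103. ] [30.6 12.8 30.  12.9]
  width dir deg 22.0
bar red [ 467.1 -244.    65. ]
bar red [ 462.6 -233.7   65. ]
bar blue [ 486.7 -289.3   65. ]
bar blue [ 481.9 -278.    65. ]
bar y [ 507.2 -335.7   65. ]
bar y [ 501.5 -321.8   65. ]
rail up outL [ 515.2 -363.2   55. ]
railup outR [ 447.2 -208.6   55. ]
low outR [ 514.1 -179.2   55. ]
lowinnR [ 502.3 -185.6   55. ]
upinnR [ 459.6 -202.6   55. ]
upinnL [ 527.6 -358.6   55. ]
```

Emit:
send_rows(commands=[[40,-3.6,-0.5,40,0],[40,-3.6,-0.5,72,0],[40,-3.6,-0.5,72,0],[40,-3.6,-0.5,72,0]])

```text
clock: 3.65
eef_pos: [495.4, -219.9, 83.8]
tool_rot: [3.138, -0.0, 1.995]
force: [0.5, 0.7, 0.1]
width: 39.9
```

Emit:
send_rows(commands=[[40,-5.3,-3,0,0],[40,-5.3,-3,0,0],[40,-5.3,-3,0,0]])

```text
clock: 3.95
eef_pos: [495.6, -226.4, 85.1]
tool_rot: [3.136, 0.001, 1.995]
force: [0.1, 0.3, 0.9]
width: 39.7
```

Emit:
send_rows(commands=[[0,0,0,1,0],[0,0,0,1,0],[0,0,0,1,0],[0,0,0,1,0],[0,0,0,1,0]])

```text
clock: 4.45
eef_pos: [495.8, -226.5, 84.5]
tool_rot: [3.136, 0.002, 1.995]
force: [-1.9, 1.1, 6.0]
width: 11.3
```

Emit:
send_rows(commands=[[0,0,0,-50,0],[0,0,0,-75,0],[0,0,0,-75,0]])

```text
clock: 4.75
eef_pos: [497.6, -227.3, 162.5]
tool_rot: [3.131, 0.006, 1.994]
force: [1.5, 0.2, -1.3]
width: 11.3
```

Emit:
send_rows(commands=[[0,239,71,0,10],[0,239,71,0,22],[0,239,71,0,22],[0,239,71,0,22],[0,239,71,0,22]])

```text
clock: 5.25
eef_pos: [462.8, 21.7, 160.9]
tool_rot: [3.131, 0.002, 1.61]
force: [1.4, 0.5, 0.6]
width: 11.2
```

Emit:
send_rows(commands=[[0,112,65,0,0],[0,112,65,0,0],[0,112,65,0,0],[0,112,65,0,0],[0,112,65,0,0]])

```text
clock: 5.75
eef_pos: [522.2, 136.3, 160.0]
tool_rot: [3.134, 0.003, 1.612]
force: [0.2, -2.0, -0.5]
width: 11.2
```

```bash
python3 - <<'E'
from h import *
s=ctrl.read_state();print(s['eef_pos'],s['tool_rot'],s['clock'],s['force'])
im,p=snap('wrist','w5.png'); np.save('w5.npy',p['cam_to_world'])
cv2.imwrite('pics/w5b.png',cv2.resize(im[130:290,150:350,::-1],None,fx=3.75,fy=3.75,interpolation=cv2.INTER_CUBIC))
E
```

```text
[522.24078149 136.26907669 160.00283747] [3.13367706 0.00323748 1.61200111] 5.75 [ 0.18156399 -1.99543402 -0.46241284]
```

View pics/w5b.png

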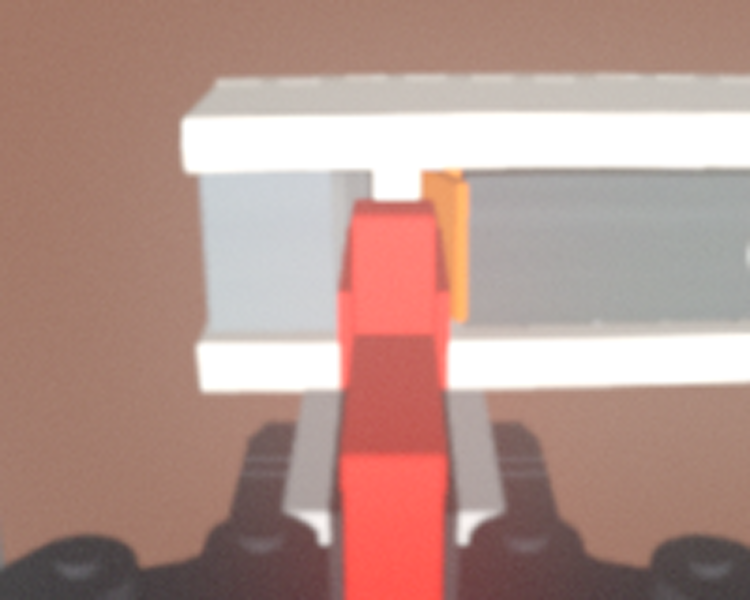

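Emit:
send_rows(commands=[[0,0,2,30,-0.3],[0,0,2,30,-0.3],[0,0,2,35,-0.3],[0,0,2,35,-0.3]])

```text
clock: 6.2
eef_pos: [524.2, 134.1, 125.3]
tool_rot: [3.134, 0.004, 1.614]
force: [-0.1, 0.7, -1.3]
width: 11.3
```

Emit:
send_rows(commands=[[0,2.5,0,5,0],[0,2.5,0,10,0],[0,2.5,0,15,0],[0,2.5,0,15,0]])

```text
clock: 6.6
eef_pos: [525.2, 138.9, 110.5]
tool_rot: [3.131, 0.001, 1.616]
force: [0.4, 4.7, -2.9]
width: 11.5
```

Emit:
send_rows(commands=[[0,0,0,0,0],[0,0,0,0,0]])

```text
clock: 6.8
eef_pos: [525.2, 139.1, 110.5]
tool_rot: [3.131, 0.001, 1.616]
force: [0.0, 2.3, -0.6]
width: 11.1
```

Emit:
send_rows(commands=[[0,-2.5,0,2,0],[0,-2.5,0,4,0],[0,-2.5,0,6,0],[0,-2.5,0,8,0]])

```text
clock: 7.2
eef_pos: [526.0, 138.9, 103.5]
tool_rot: [3.129, -0.002, 1.618]
force: [-1.3, 6.4, 7.4]
width: 11.2
```

```bash
python3 - <<'E'
from h import *
s=ctrl.read_state();print(s['eef_pos'],s['tool_rot'],s['clock'],s['force'],s['torque'])
im,p=snap('wrist','w6.png'); np.save('w6.npy',p['cam_to_world'])
cv2.imwrite('pics/w6b.png',cv2.resize(im[130:290,150:350,::-1],None,fx=3.75,fy=3.75,interpolation=cv2.INTER_CUBIC))
E
```

```text
[526.00100534 138.87107085 103.50220325] [ 3.12893756e+00 -1.87749480e-03  1.61762528e+00] 7.2 [-1.33790066  6.41562457  7.42942111] [1.5503404  0.26488695 0.14792482]
```

View pics/w6b.png

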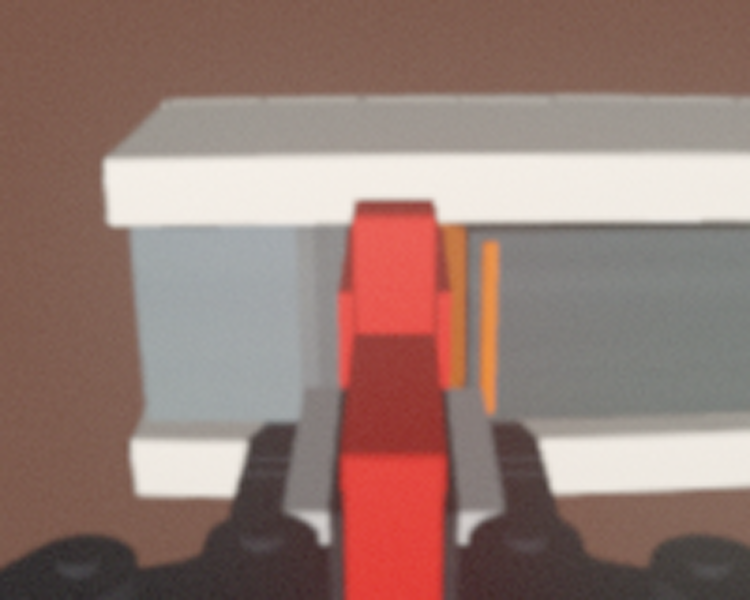

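```bash
python3 - <<'E'
from h import *
p=ctrl.camera_params('wrist'); p['cam_to_world']=np.load('w6.npy')
u=np.array([-.046,.999,0])
q=lambda a,b,z:(onz(p,150+a/3.75,130+b/3.75,z,True),)[0]
for n,a,b,z in[('bev top',301,300,55),('bev bot',320,300,48),('bar L',356,250,84),('bar R',436,250,84),('blade? L',340,300,74),('R',450,300,74),('tabL',342,460,122),('tabR',446,460,122),('orange dark L?',450,300,47),('dark R',467,300,47),('bright L',482,300,53),('bright R',498,300,53)]:
    r=q(a,b,z);print(n,r.round(1),(r@u).round(1))
print(np.round(p['cam_to_world'],4))
E
python3 - <<'E'
import cv2
im=cv2.imread('pics/w6.png');cv2.imwrite('pics/w6c.png',cv2.resize(im[180:250,215:295],None,fx=8,fy=8,interpolation=cv2.INTER_CUBIC))
E
```

```text
bev top [518.  122.7  55. ] 98.8
bev bot [520.4 125.6  48. ] 101.5
bar L [499.2 132.2  84. ] 109.1
bar R [498.7 143.3  84. ] 120.2
blade? L [510.5 129.9  74. ] 106.3
R [509.7 146.4  74. ] 122.8
tabL [511.4 132.1 122. ] 108.5
tabR [510.9 143.7 122. ] 120.0
orange dark L? [519.7 148.5  47. ] 124.4
dark R [519.6 151.5  47. ] 127.4
bright L [517.3 153.5  53. ] 129.5
bright R [517.2 156.2  53. ] 132.3
[[-4.740000e-02  9.524000e-01  3.011000e-01  4.512404e+02]
 [ 9.989000e-01  4.470000e-02  1.600000e-02  1.346294e+02]
 [ 1.800000e-03  3.015000e-01 -9.535000e-01  2.311891e+02]
 [ 0.000000e+00  0.000000e+00  0.000000e+00  1.000000e+00]]
```

View pics/w6c.png

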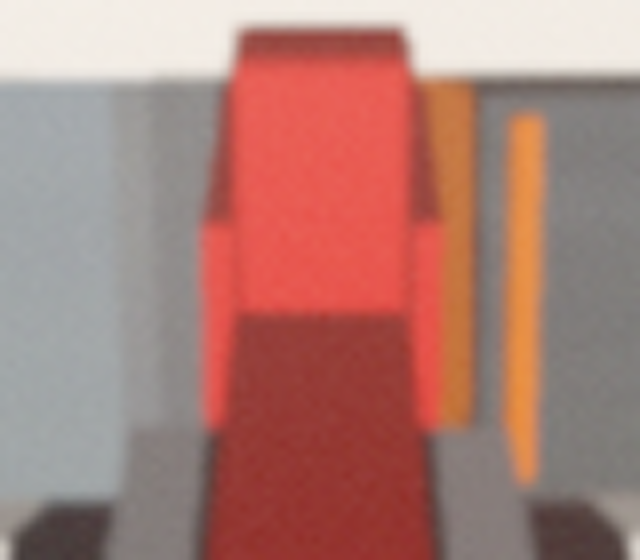

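Emit:
send_rows(commands=[[0,0.5,-1.5,4,0],[0,0.5,-1.5,7,0],[0,0.5,-1.5,10,0],[0,0.5,-1.5,13,0]])

```text
clock: 7.65
eef_pos: [524.6, 139.1, 90.1]
tool_rot: [3.129, -0.002, 1.618]
force: [-0.1, 1.2, 3.3]
width: 11.3
```

Emit:
send_rows(commands=[[0,0,0,3,0],[0,0,0,5,0],[0,0,0,7,0],[0,0,0,8,0]])

```text
clock: 8.05
eef_pos: [524.8, 139.2, 84.3]
tool_rot: [3.129, -0.001, 1.618]
force: [-6.0, -0.1, 36.2]
width: 11.0
```

Emit:
send_rows(commands=[[40,0,0,0,0],[40,0,0,0,0],[40,0,0,0,0]])

```text
clock: 8.35
eef_pos: [524.3, 138.3, 83.7]
tool_rot: [3.13, -0.0, 1.617]
force: [-0.1, -0.1, 0.3]
width: 39.8
```

Emit:
send_rows(commands=[[40,0,0,-40,0],[40,0,0,-75,0],[40,0,0,-75,0],[40,0,0,-75,0]])

```text
clock: 8.75
eef_pos: [523.6, 137.9, 158.8]
tool_rot: [3.13, -0.0, 1.616]
force: [-0.9, 0.3, -1.2]
width: 40.1
```

```bash
python3 - <<'E'
from h import *
s=ctrl.read_state();print(s['eef_pos'],s['tool_rot'],s['clock'],s['force'])
im,p=snap('wrist','w7.png'); np.save('w7.npy',p['cam_to_world'])
cv2.imwrite('pics/w7b.png',cv2.resize(im[130:290,150:350,::-1],None,fx=3.75,fy=3.75,interpolation=cv2.INTER_CUBIC))
im,p=snap('side','s7.png')
cv2.imwrite('pics/s7b.png',cv2.resize(im[120:310,180:350,::-1],None,fx=3,fy=3,interpolation=cv2.INTER_CUBIC))
E
```

```text
[523.57315346 137.92972279 158.82744014] [ 3.12952689e+00 -3.22594914e-04  1.61621985e+00] 8.75 [-0.91663471  0.25349994 -1.19691014]
```

View pics/w7b.png

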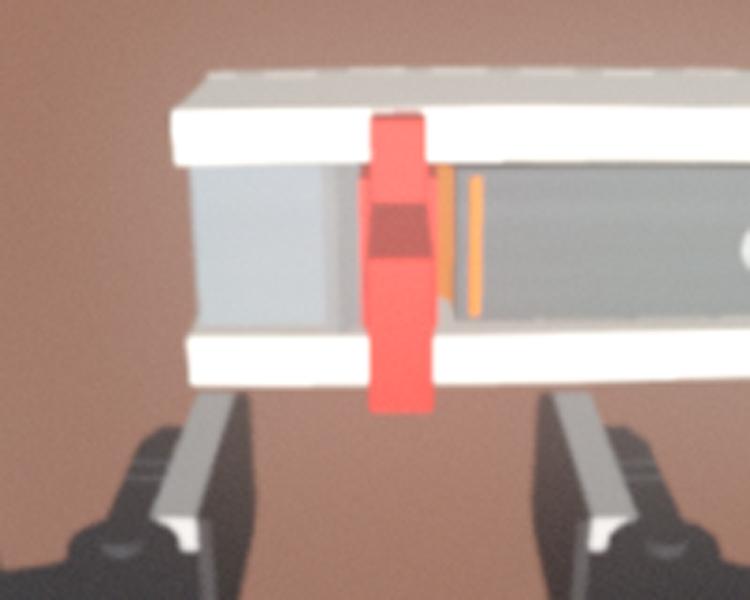

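View pics/s7b.png

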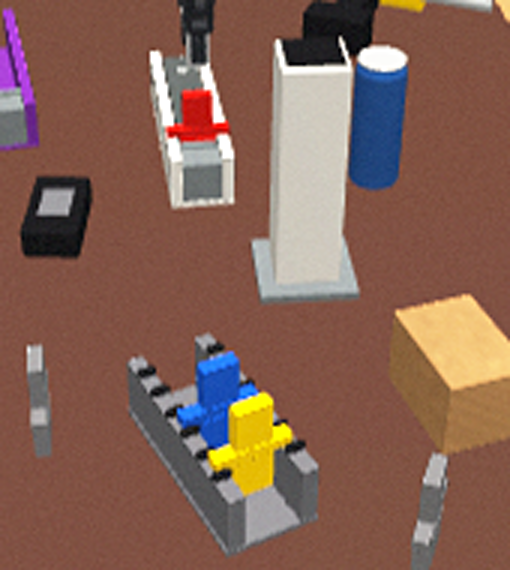

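```bash
python3 - <<'E'
from h import *
p=ctrl.camera_params('wrist'); p['cam_to_world']=np.load('w7.npy')
u=np.array([-.046,.999,0]);v=np.array([.999,.046,0])
q=lambda a,b,z:onz(p,150+a/3.75,130+b/3.75,z,True)
P=np.array([q(a,b,103) for a,b in[(362,258),(436,258),(434,411),(369,411)]]);m=P.mean(0)
print('tab',m@u,m@v,np.linalg.norm(P-np.roll(P,1,0),axis=1).round(1))
for n,a,b,z in[('bar near',398,113,65),('up out',398,108,55),('up inn',398,163,55),('low inn',398,332,55),('low out',300,386,55),('bevtop',326,250,55),('bright L',467,250,53)]:
    r=q(a,b,z);print(n,(r@u).round(1),(r@v).round(1))
E
```

```text
tab 114.77585620322178 530.2437846142221 [29.5 12.8 29.5 11.9]
bar near 114.5 497.3
up out 114.6 498.1
up inn 114.6 510.1
low inn 114.7 548.9
low out 92.3 562.3
bevtop 98.9 529.6
bright L 129.9 530.2
```

```bash
python3 -c "
from cell import ctrl
print(ctrl.finish_job())"
```

```text
the job is handed in; nothing more can be done
None
```

The red 17 mm packer, the thickest of the three, went in on the first try, so I didn't try the blue or yellow ones. It is pushed home between the stop plate and the buffer. I handed the job in at about 9 s on the robot's clock; no verdict is reported.

**Last checks after letting go:**
- **Seating:** the tool stopped at 84.3 mm under a 36 N push, against the 84.5 mm expected with the shoulders down. In the images the shoulder bar lies across both walls.
- **Position and upright:** the packer sits about 0.2 mm off the middle of the beam. The tab top and the bar line up to within 0.3 mm along the beam.
- **Buffer:** it is held back about 4.8 mm (needs over 1 mm; its stop is at 5.5 mm).
- **Everything else:** the blue and yellow packers still hang in the rack. The can, carton and power adapter were not touched. The gripper is open and clear.

**A check that disagreed:** my first camera estimate of the gap was about 14.6 to 17 mm. The forces and buffer movement during insertion pointed to about 12.5 mm instead, with the plate's face about 3 mm closer to the buffer than I had measured. Either way the red packer fits.

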